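Zero the coffee grinder, back off four clicks, park the portafilter

ROBOT

A 6-joint arm with a two-finger parallel gripper is mounted at the origin on the work surface. World frame = base frame: x ahead of the robot, y to its left, z up, the work surface at z = 0. Lengths are in m, angles in rad, forces in N, time in s.
With the tool pointing down it reaches from about 0.4 to 0.925 m from the base axis. Payload 12.5 kg.
Tool frame: the origin (TCP) lies midway between the tips of the shut fingers; the grasp point (between the pads) lies 19 mm behind it; z points along the fingers, y is the line along which they close (so a half turn about z gives the same grasp; the last joint's range is limited). The gripper opens to 95 mm and grips with 3 to 60 N. Pads are 20 mm wide; open, the fingers measure 119 mm over their backs; the gripper's body (75 mm by 180 mm) begins 59 mm behind the grasp point.
Start: joints at [1.19, 0.491, 1.559, -0, 1.092, -0.106], TCP at [0.17, 0.602, 0.215] pointing down, gripper open.
Joint ranges: [-3.1, 3.1], [-0.84, 2.19], [0.05, 2.79], [-1.13, 4.28], [0.06, 2.93], [-2.69, 2.69]. Speed limits (rad/s): [2.22, 2.22, 2.79, 3.14, 3.14, 3.14].

INTERFACE

Orientations are given as [roll, pitch, yaw] about the fixed x, y, z axes, in that order (R = Rz(yaw) Ry(pitch) Rx(roll)).
In Python, from plant import status, cams, job_done gives the robot as it stands.
- The arm moves only by the tool drive_tool, never from a script. Its argument "plan" is a list of rows, each an object with "xyz": the shift along the tool's x, y, z in m, a list of three; "twist": the turn about the tool's z in rad; "hand": the gripper command: -1 is fully open, 1 is shut, values between are in proportion. A call has 1 to 12 rows; each row shifts and turns the commanded pose from where the row before left it, along the tool's axes as they then stand; what a row does not reach is not made up. A row lasts 1/8 s, in which the tool goes at most 62.5 mm and 10.7 degrees, less where a joint would pass 70% of its speed; a pose out of reach is approached as far as the arm can. A call is refused whole if a number of a shift passes 0.0625 or a number of a turn 0.188, either way. A call with a gripper value outside its range is refused whole. The fingers move at their own pace and stop on an object; "newtons" is the grip in N (left out, the last holds). Time passes only in rows, so rows that do not move let the fingers close. It gives the time, the measured TCP pose, the force, the opening and the grip force at its end, in the units of the state.
- status.get_obs(): the state, without advancing time (a new reading comes with each control period).
- cams.capture(name): name is "scene" or "top"; returns the picture (420x560x3 uint8, blue, green, red); there is no depth.
- cams.get_calibration(name): a dict with "vfov" (degrees; the focal length in pixels is half the picture's height over the tangent of half this angle, whatever the lens; pixels are square), "cx", "cy" (the principal point, pixels), "dist" ([k1, k2, p1, p2, k3] as OpenCV has them; the pictures are not rectified), "R" (3x3) and "t" (3): a world point X has camera coordinates R X + t. Camera axes: x right, y down, z forward; pixel columns grow to the right and rows downward; lengths in m; the calibration is good to about 2 mm. A picture is of the moment at which its call begins. get_calibration takes no time and is no camera call.
- job_done(): hands the job in; it is judged then, once.
The state is a dict: "time": time; "qpos": joint angles; "joint_velocities": joint speeds; "joint_efforts": joint torques, N m; "eef_pos": TCP position; "eef_rot": TCP orientation; "wrist_force": force on the tool from outside, world axes, zero at the start; "moment": the same for the moment, N m; "opening": finger opening in m; "gripper_force": force on a finger pad.
Only numpy, scipy, OpenCV 4.12 (cv2) and the standard library are available. Lean on these libraries where they do the work, as an engineer would, in place of code of your own. Each camera call takes 0.05 s, during which the arm holds its last target. There are 200 camera calls.

TASK

Push the grinder's adjustment ring round by its orange post, clockwise seen from above and gently, until the burrs touch and it will go no further; then back it off by exactly four clicks. Then bring the portafilter so that its basket stands level on the round mat, centred under the grinder's spout, and let go of it; leave the green cup and the smoked jar where they are.

Things in the scene. Friction and masses are not known exactly. Their poses are not given: they have to be found in the camera images.
- ring (a joint): Grinder's adjustment ring, vertical axis. 0 = burrs touch (hard stop); grows anticlockwise from above (coarser), up to 2.2. Spring detents (clicks) every 12 degrees (0.2094 rad), at 0, 0.2094, 0.4189, 0.6283, 0.8378...: past two thirds of the way it snaps on to the next. A click takes about 3 to 6 N at the post. Starts six to nine clicks out.
- ring_axis (a point): On the ring's axis, 164 mm above the worktop; its x axis points away from the spout. Steel ring of radius 45 mm, on a flange of radius 62 mm (top 152 mm up) with ticks every 12 degrees; the lever points at the red one when the burrs touch. Over it a hopper of radius 37 mm, lid's top 224 mm up. Part of a fixed white grinder; its place and yaw vary.
- post_top (a point): Top centre of the orange upright post at the end of the ring's lever: 13 mm in diameter, 204 mm above the worktop, 95 mm from the ring's axis. It stands 35 mm clear above the lever (10 mm thick, top 169 mm up). Push it sideways, either way. It stands at 40 degrees + joint value, anticlockwise, from the x axis of ring_axis.
- spout (a point): Centre of the lower mouth of the grinder's steel spout, a tube 30 mm in diameter, mouth 84 mm above the worktop, 75 mm in front of the ring's axis. Its x axis points from the spout to the ring's axis. The white column (86 mm wide) begins 49 mm behind it, its black foot 44 mm behind it; the flange overhangs from 118 mm up. Open to the front and both sides.
- mat_centre (a point): Centre, at worktop height, of the thin round black mat (80 mm across) straight under the spout. Flat: things slide on to it with no step.
- basket (a point): Centre (15 mm up) of the basket of the loose stainless bottomless portafilter, 0.4 kg: round, 62 mm across, 30 mm high, flat underside. Its x axis points away from the handle, z up. It slides on the worktop.
- handle (a point): Centre of the portafilter's dark wooden handle at a good place to grip, 100 mm from the basket's centre, 24 mm above the worktop. The handle is a bar 24 mm in diameter, from 48 to 143 mm from the basket's centre along its -x.
- cup: Pale green ceramic cup, 72 mm across, 58 mm high, standing right of and behind the portafilter; origin under its centre. Leave it alone. (A fixed lever tamper station, 240 mm high, stands at the far right, at least 0.8 m ahead of the robot and 0.3 m to its right: bystander.)
- jar: Smoked glass jar with a wooden cap, 72 mm across, 115 mm high, standing left of the grinder; origin under its centre. Leave it alone.
Things that resemble listed ones, but are neither listed nor needed, are in the scene too. There is more than one size of the part that bears basket; the job needs the larger.

How it is judged:
On the way, in this order (a step that is already met when the one before it is completed fails the run):
1. the ring is turned clockwise until the burrs touch (value of joint ring below 0.04 rad), for 0.2 s.
2. the ring is backed off four clicks from the touch and rests there (value of joint ring between 0.768 and 0.908 rad and velocity of joint ring between -0.1 and 0.1 rad/s), for 0.3 s.
3. then the basket is brought to stand on the mat under the spout (horizontal distance between basket and spout below 0.015 m and height (world z) of basket below 0.02 m), for 0.2 s.
At the end, for the whole second after the job is handed in: The ring rests on the fourth click from the burr touch (0.838 rad, within 0.07); the portafilter stands level (within 0.08 rad) on the mat, its basket's centre within 15 mm of the spout's axis (all of step 3 and value of joint ring between 0.768 and 0.908 rad and height (world z) of basket above 0.012 m and angle between basket's own z axis and vertical below 0.08 rad).
It fails at once if the ring is forced: the robot presses it with more than 40 N (contact force between any of the fingers, the arm and ring above 40 N).
It fails at once if the cup is moved by more than 20 mm or tipped (distance of cup from where it was at the start of the episode above 0.02 m or angle between cup's own z axis and vertical above 0.3 rad).
It fails at once if the jar is moved by more than 20 mm or tipped (distance of jar from where it was at the start of the episode above 0.02 m or angle between jar's own z axis and vertical above 0.3 rad).
It also fails if it takes over 72 s, if anything falls off the work surface, if the arm or the gripper's body presses on something with over 40 N, if the wrist force passes 120 N, or if a joint passes its speed limit or range.

## Working session

There is one attempt and no reset: what is moved stays moved. The work goes in short steps, Python scripts to look and compute and a tool call to move; the robot and the scene stay as the last step left them, time stands still between calls to the robot, and variables do not carry over. Pictures are saved under pics/ and viewed, at most 10 in all, crops included, and the job is handed in when it is done.

Besides the shell and the picture viewer there is one more tool, called after "Call:" as a command line: name --argument value ..., lists and objects as JSON in quotes. drive_tool: Moves the arm, as the interface text tells. Its arguments: {"type":"object","properties":{"plan":{"type":"array"},"newtons":{"type":"number"}},"required":["plan"]}

```bash
mkdir -p pics; ls
python3 - <<'E'
from plant import status,cams
import cv2,numpy as np
for n in("scene","top"):
    im=cams.capture(n);cv2.imwrite(f"pics/{n}0.png",im);c=cams.get_calibration(n)
    print(n,c["vfov"],c["cx"],c["cy"],c["dist"],np.round(c["R"],3).tolist(),np.round(c["t"],3), "campos",-np.array(c["R"]).T@np.array(c["t"]))
print(status.get_obs())
E
```

```text
pics
scene 42.378673215119704 281.94919931610525 208.38737067163203 [-0.18838026  0.          0.          0.          0.        ] [[-0.571, 0.821, 0.016], [0.576, 0.415, -0.705], [-0.585, -0.393, -0.709]] [ 0.296 -0.242  1.674] campos [1.28768991 0.51512366 1.01210274]
top 44.98132434826562 279.32217245498117 213.34231019696963 [-0.1130966  0.         0.         0.         0.       ] [[0.018, -1.0, 0.009], [-0.99, -0.019, -0.137], [0.137, -0.006, -0.991]] [-0.02   0.595  1.154] campos [ 0.4318841  -0.00175963  1.22471419]
{'time': 0.1, 'qpos': array([ 1.19038779e+00,  4.91455479e-01,  1.55934600e+00, -3.80152215e-05,
        1.09171146e+00, -1.05560262e-01]), 'joint_velocities': array([-3.99740985e-04, -3.08703941e-03,  1.05319943e-04, -1.08951172e-05,
       -1.97503898e-04,  7.51043770e-05]), 'joint_efforts': array([ 2.23722775e-03, -6.13627625e+01, -2.58608168e+01,  6.94388361e-02,
        4.70003451e-02, -2.38549472e-05]), 'eef_pos': array([0.16951456, 0.60136657, 0.21416204]), 'eef_rot': array([-3.14067393e+00, -6.34340894e-05,  2.86676189e+00]), 'wrist_force': array([-0.19670076, -0.56539765, -0.13061532]), 'moment': array([-0.03752836, -0.04072671, -0.03790541]), 'gripper_force': 0.0, 'opening': 0.09518990200295187}
```

View pics/scene0.png

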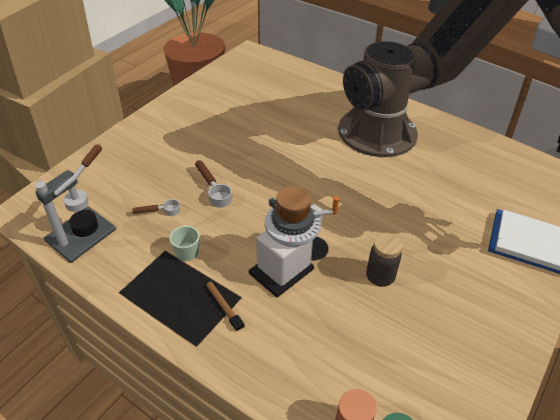

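View pics/top0.png

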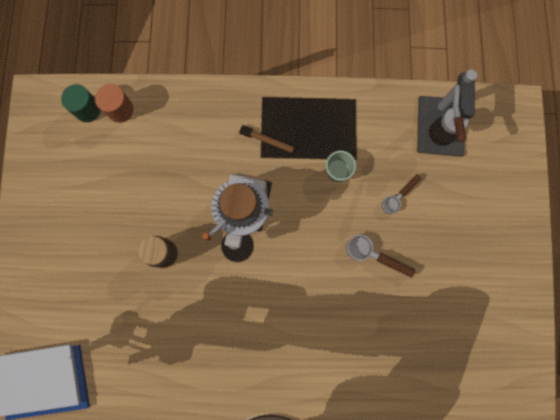

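The top view shows two portafilters: a large one with its basket at (360,247) and handle end at (412,272), and a small one with its basket at (391,204) and handle end at (418,180). The larger basket is the one meant. The grinder lid is at (238,202), the orange post at (206,236), the mat at (237,246), the jar at (155,251) and the cup at (341,166).

```bash
cat > h.py <<'E'
import cv2,numpy as np
from plant import status,cams
def K(c):
    f=210/np.tan(np.radians(c["vfov"]/2)); return np.array([[f,0,c["cx"]],[0,f,c["cy"]],[0,0,1.]])
def ray(n,px):
    c=cams.get_calibration(n);R=np.array(c["R"]);t=np.array(c["t"])
    u=cv2.undistortPoints(np.array(px,float).reshape(-1,1,2),K(c),np.array(c["dist"])).reshape(-1,2)
    return -R.T@t,np.c_[u,np.ones(len(u))]@R
def plane(n,px,z):
    o,d=ray(n,px);return o+d*((z-o[2])/d[:,2])[:,None]
def proj(n,X):
    c=cams.get_calibration(n);R=np.array(c["R"]);t=np.array(c["t"])
    return cv2.projectPoints(np.array(X,float).reshape(-1,1,3),cv2.Rodrigues(R)[0],t,K(c),np.array(c["dist"]))[0].reshape(-1,2)
def two(p1,p2):
    A=[];b=[]
    for n,p in(("top",p1),("scene",p2)):
        o,d=ray(n,[p]);d=d[0]/np.linalg.norm(d[0]);P=np.eye(3)-np.outer(d,d);A.append(P);b.append(P@o)
    return np.linalg.lstsq(np.vstack(A),np.hstack(b),rcond=None)[0]
def blobs(im,lo,hi,box,amin=5):
    x0,y0,x1,y1=box;m=cv2.inRange(cv2.cvtColor(im,cv2.COLOR_BGR2HSV)[y0:y1,x0:x1],lo,hi)
    cs,_=cv2.findContours(m,cv2.RETR_EXTERNAL,cv2.CHAIN_APPROX_NONE)
    out=[(c.reshape(-1,2)+[x0,y0]) for c in cs if cv2.contourArea(c)>=amin]
    return sorted(out,key=lambda c:-cv2.contourArea(c.reshape(-1,1,2).astype(np.int32)))
def cen(c):
    m=cv2.moments(c.reshape(-1,1,2).astype(np.int32));return np.array([m["m10"],m["m01"]])/m["m00"]
def circ(X):  # least squares circle
    s=np.linalg.lstsq(np.c_[2*X[:,:2],np.ones(len(X))],(X[:,:2]**2).sum(1),rcond=None)[0]
    return s[:2],np.sqrt(s[2]+s[:2]@s[:2])
E
python3 - <<'E'
from h import *
T=cv2.imread("pics/top0.png");S=cv2.imread("pics/scene0.png")
np.set_printoptions(precision=4,suppress=True)
ot=blobs(T,(3,150,120),(16,255,255),(190,220,225,250),3);os=blobs(S,(3,150,120),(16,255,255),(320,190,350,220),3)
print("orange",[ (cen(c),len(c)) for c in ot],[(cen(c),c.min(0),c.max(0)) for c in os])
if ot:print(plane("top",[cen(ot[0])],.204)[0]); 
if ot and os:print("2v",two(cen(ot[0]),cen(os[0])))
l=blobs(T,(5,80,60),(18,255,255),(212,180,265,225),200)
for c in l[:2]:print("lid",cen(c),circ(plane("top",cv2.convexHull(c.astype(np.int32)).reshape(-1,2),.224)))
b=blobs(T,(0,0,0),(179,255,45),(215,222,262,268),100)
for c in b[:2]:
    print("mat",cen(c),circ(plane("top",c,0.)))
for h in (blobs(T,(0,60,20),(15,255,110),(366,245,420,282),50))[:2]:
    vx,vy,_,_=cv2.fitLine(h.astype(np.float32),cv2.DIST_L2,0,.01,.01).ravel()
    t=(h-cen(h))@[vx,vy];print("handle",cen(h),plane("top",[cen(h),cen(h)+t.min()*np.array([vx,vy]),cen(h)+t.max()*np.array([vx,vy])],.024))
for n,box in(("big",(342,230,378,265)),("small",(380,192,402,216))):
    g=blobs(T,(0,0,60),(179,60,255),box,40)
    for c in g[:1]:print(n,cen(c),circ(plane("top",cv2.convexHull(c.astype(np.int32)).reshape(-1,2),.03)))
print(plane("top",[[341,166]],.058),plane("top",[[155,251]],.115))
a=cv2.resize(T[160:290,320:440],None,fx=4.5,fy=4.5,interpolation=cv2.INTER_CUBIC)[:585,:400*2]
g=cv2.resize(T[170:270,190:280],None,fx=2.5,fy=2.5,interpolation=cv2.INTER_CUBIC)
o=np.zeros((585,800,3),np.uint8);o[:,:540]=a[:,:540];o[:250,550:775]=g;cv2.imwrite("pics/c1.png",o)
E
```

```text
orange [(array([204.6905, 235.5   ]), 16)] [(array([336.1925, 203.4413]), array([333, 196]), array([338, 214]))]
[0.5247 0.1422 0.204 ]
2v [0.526 0.145 0.187]
lid [237.5938 201.4488] (array([0.5927, 0.076 ]), np.float64(0.03715049405058434))
mat [239.5741 250.0046] (array([0.5175, 0.0911]), np.float64(0.029299135283847536))
handle [395.7739 264.3385] [[ 0.4807 -0.2881  0.024 ]
 [ 0.505  -0.2408  0.024 ]
 [ 0.4583 -0.3318  0.024 ]]
big [360.4811 247.644 ] (array([ 0.5169, -0.2056]), np.float64(0.03409688289760795))
small [391.5609 203.816 ] (array([ 0.6279, -0.2799]), np.float64(0.024784854157718642))
[[ 0.7087 -0.1523  0.058 ]] [[0.4963 0.2633 0.115 ]]
```

View pics/c1.png

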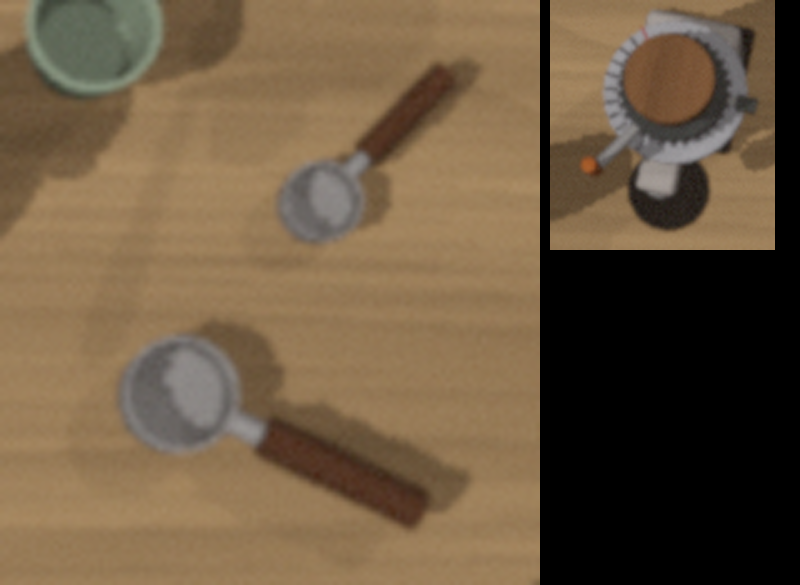

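The crop confirms it: the lower part (radius about 34 mm, against 25 mm for the other) is the larger portafilter. Measured post to lid centre is 94.9 mm, against the 95 mm given. Next I refine the grinder's yaw and work out the approach.

Run:
```python
from h import *
np.set_printoptions(precision=4,suppress=True)
T=cv2.imread("pics/top0.png")
ax=np.array([.5927,.076]);post=np.array([.5247,.1422])
m=blobs(T,(0,0,0),(179,255,60),(215,222,262,268),100)[0]
X=plane("top",cv2.convexHull(m.astype(np.int32)).reshape(-1,2),0.)
X=X[X[:,0]<.525];c,r=circ(X);print("mat",c,r)
d=ax-c;print("dist",np.linalg.norm(d),"yaw",np.degrees(np.arctan2(*d[::-1])))
hsv=cv2.cvtColor(T,cv2.COLOR_BGR2HSV)[176:195,218:236].astype(int);b=T[176:195,218:236].astype(int)
s=b[...,2]-b[...,:2].max(2);lab=np.argwhere(s>25)
for y,x in lab:
    p=plane("top",[[x+218,y+176]],.152)[0,:2]-ax
    print(x+218,y+176,s[y,x],np.linalg.norm(p),np.degrees(np.arctan2(p[1],p[0])))
p=post-ax;print("post",np.degrees(np.arctan2(p[1],p[0])))
y=2.37;P=np.array([.1695,.6014]);e=np.r_[post-P]
print("shift in frame 2.37",e@[np.cos(y),np.sin(y)],e@[np.sin(y),-np.cos(y)])
```

```text
mat [0.5216 0.0919] 0.03741713341056939
dist 0.07280340097537062 yaw -12.581457615888818
218 176 30 0.0827791163178759 36.911517805292455
219 176 28 0.08152931401755951 35.67889536522059
220 176 28 0.08031862425409417 34.40864010720597
221 176 29 0.07914881579468029 33.100309271153556
222 176 27 0.07802170171179543 31.753592011889143
223 176 28 0.0769391328973068 30.368328630091728
224 176 27 0.07590299022765983 28.944530365831717
225 176 27 0.07491517530512268 27.48239937163756
226 176 29 0.07397759972680758 25.982348392626275
227 176 30 0.07309217286805518 24.445019592622472
218 177 29 0.08097854070128634 37.802027354486434
219 177 28 0.07970208738021456 36.55582144328077
220 177 28 0.07846477168535007 35.269819376393116
221 177 29 0.07726844710284476 33.94344347634724
222 177 29 0.07611502006209632 32.57625236842109
223 177 28 0.07500644348865743 31.16796303160986
224 177 30 0.0739447088355155 29.718473778329553
225 177 28 0.0729318364858175 28.2278877481418
226 177 29 0.0719698644479189 26.69653638678641
227 177 28 0.07106083530163702 25.125002265105152
218 178 31 0.0791996311507
[... 8055 characters left out ...]
748 54.32346533516439
224 194 37 0.04448786894962619 52.66520811611022
225 194 40 0.04282299386783079 50.876569548437075
226 194 37 0.04120340228553339 48.94547545926697
227 194 38 0.03963460262442392 46.8591554391762
228 194 35 0.03812282223094687 44.604361309482954
229 194 32 0.03667506899514049 42.16771961724075
230 194 33 0.03529917756156727 39.53625896292883
231 194 35 0.03400382782706944 36.69815368510203
232 194 34 0.03279851944783828 33.64371712388919
233 194 36 0.031693482481988784 30.366654239107003
234 194 33 0.030699502462088083 26.865538332850964
235 194 31 0.029827640207216538 23.14540644378005
post 135.76845170759367
shift in frame 2.37 -0.5747976729571436 -0.08148199287605057
```

The mat centre gives a grinder yaw of about -12.4°, with 72.8 mm from mat to axis against the 75 mm given. The red tick is at about 29°, and yaw+40 predicts 27.8°. The post at 135.8° is therefore at click 9. Next: raise, align and travel above the post.

Call:
drive_tool --plan '[{"xyz": [0,0,-0.035],"twist": 0.166,"hand": 0},{"xyz": [0,0,-0.035],"twist": 0.166,"hand": 0},{"xyz": [0,0,-0.035],"twist": 0.165,"hand": 0}]'

```text
time: 0.48
eef_pos: [0.1695, 0.6014, 0.3204]
eef_rot: [-3.141, 0.0, 2.364]
wrist_force: [-0.7, 0.7, -0.4]
opening: 0.0703
gripper_force: 0.0
```

Call:
drive_tool --plan '[{"xyz": [-0.025,-0.004,0],"twist": 0,"hand": 0},{"xyz": [-0.05,-0.007,0],"twist": 0,"hand": 0},{"xyz": [-0.055,-0.008,0],"twist": 0,"hand": 0},{"xyz": [-0.055,-0.008,0],"twist": 0,"hand": 0},{"xyz": [-0.055,-0.008,0],"twist": 0,"hand": 0},{"xyz": [-0.055,-0.008,0],"twist": 0,"hand": 0},{"xyz": [-0.055,-0.008,0],"twist": 0,"hand": 0},{"xyz": [-0.055,-0.008,0],"twist": 0,"hand": 0},{"xyz": [-0.055,-0.008,0],"twist": 0,"hand": 0},{"xyz": [-0.05,-0.007,0],"twist": 0,"hand": 0},{"xyz": [-0.045,-0.007,0],"twist": 0,"hand": 0},{"xyz": [-0.02,-0.001,0],"twist": 0,"hand": 0}]'

```text
time: 1.98
eef_pos: [0.5254, 0.1401, 0.3192]
eef_rot: [-3.141, -0.001, 2.368]
wrist_force: [-0.4, -0.3, 0.7]
opening: 0.0475
gripper_force: 0.0
```

Call:
drive_tool --plan '[{"xyz": [0,0,0],"twist": 0,"hand": 0},{"xyz": [0,0,0],"twist": 0,"hand": 0}]'

```text
time: 2.22
eef_pos: [0.5238, 0.1427, 0.3196]
eef_rot: [-3.142, -0.0, 2.371]
wrist_force: [0.2, 0.9, 0.6]
opening: 0.0477
gripper_force: 0.0
```

Call:
drive_tool --plan '[{"xyz": [0,0,0.035],"twist": 0,"hand": 0},{"xyz": [0,0,0.035],"twist": 0,"hand": 0},{"xyz": [0,0,0.035],"twist": 0,"hand": 0},{"xyz": [0,0,0.025],"twist": 0,"hand": 0},{"xyz": [0,0,0.011],"twist": 0,"hand": 0},{"xyz": [0,0,0],"twist": 0,"hand": 0.25},{"xyz": [0,0,0],"twist": 0,"hand": 0.45},{"xyz": [0,0,0],"twist": 0,"hand": 0.53},{"xyz": [0,0,0],"twist": 0,"hand": 0.53}]' --newtons 5

```text
time: 3.35
eef_pos: [0.5246, 0.1418, 0.1791]
eef_rot: [3.141, 0.0, 2.37]
wrist_force: [0.1, 0.9, -0.7]
opening: 0.0223
gripper_force: 0.0
```

Run:
```python
from h import *
T=cams.capture("top");S=cams.capture("scene")
o=np.zeros((480,800,3),np.uint8)
o[:,:400]=cv2.resize(T[170:290,160:260],(400,480));o[:,400:]=cv2.resize(S[150:270,270:370],(400,480));cv2.imwrite("pics/c2.png",o)
```

```text
(no output)
```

View pics/c2.png

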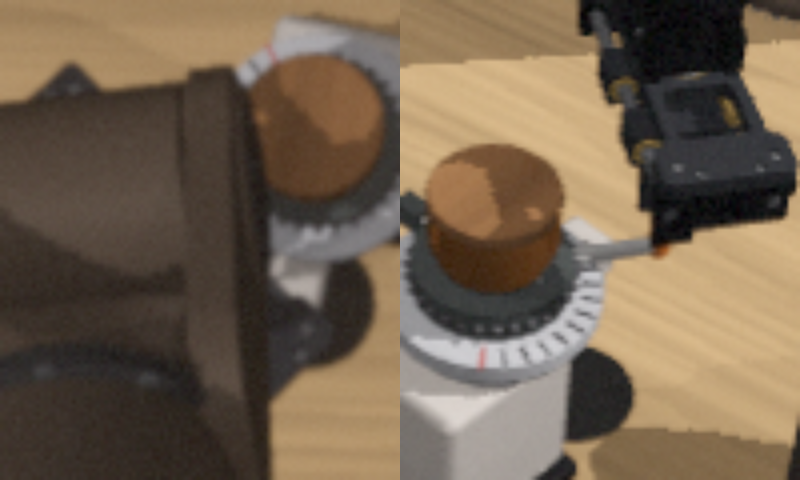

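The right half of the crop shows the post between the fingers: the lever runs to about (640,248) and orange is visible under the finger at (662,250). Now I push clockwise.

Call:
drive_tool --plan '[{"xyz": [-0.0002,0.0057,0],"twist": 0.06,"hand": 0.53},{"xyz": [-0.0002,0.0057,0],"twist": 0.06,"hand": 0.53},{"xyz": [-0.0002,0.0057,0],"twist": 0.06,"hand": 0.53},{"xyz": [-0.0002,0.0057,0],"twist": 0.06,"hand": 0.53},{"xyz": [-0.0002,0.0057,0],"twist": 0.06,"hand": 0.53},{"xyz": [-0.0002,0.0057,0],"twist": 0.06,"hand": 0.53},{"xyz": [-0.0002,0.0057,0],"twist": 0.06,"hand": 0.53},{"xyz": [-0.0002,0.0057,0],"twist": 0.06,"hand": 0.53}]' --newtons 20

```text
time: 4.45
eef_pos: [0.563, 0.1656, 0.1787]
eef_rot: [-3.141, -0.0, 1.888]
wrist_force: [-3.8, -1.6, 0.7]
opening: 0.0225
gripper_force: 2.2
```

```bash
cat >> h.py <<'E'
AX=np.array([.5927,.076])
def pol():
    s=status.get_obs();p=s["eef_pos"][:2]-AX;y=s["eef_rot"][2];f=s["wrist_force"]
    print("t",s["time"],"r",np.linalg.norm(p),"ang",np.arctan2(p[1],p[0]),"yaw",y,"z",s["eef_pos"][2],"Fx,Fy tool",f[0]*np.cos(y)+f[1]*np.sin(y),f[0]*np.sin(y)-f[1]*np.cos(y))
E
python3 -c "
from h import *
pol()"
```

```text
t 4.45 r 0.09436696548474045 ang 1.8914067089788378 yaw 1.8877818755836284 z 0.1786521915807821 Fx,Fy tool -0.3748536237302176 -4.147497429998253
```

Call:
drive_tool --plan '[{"xyz": [-0.0001,0.0057,0],"twist": 0.06,"hand": 0.53},{"xyz": [-0.0002,0.0057,0],"twist": 0.06,"hand": 0.53},{"xyz": [-0.0001,0.0057,0],"twist": 0.06,"hand": 0.53},{"xyz": [-0.0002,0.0057,0],"twist": 0.06,"hand": 0.53},{"xyz": [-0.0001,0.0057,0],"twist": 0.06,"hand": 0.53},{"xyz": [-0.0002,0.0057,0],"twist": 0.06,"hand": 0.53},{"xyz": [-0.0001,0.0057,0],"twist": 0.06,"hand": 0.53},{"xyz": [-0.0002,0.0057,0],"twist": 0.06,"hand": 0.53},{"xyz": [-0.0002,0.0057,0],"twist": 0.06,"hand": 0.53},{"xyz": [-0.0002,0.0057,0],"twist": 0.06,"hand": 0.53}]'

```text
time: 5.7
eef_pos: [0.6192, 0.1667, 0.1786]
eef_rot: [-3.141, -0.0, 1.288]
wrist_force: [0.0, -0.4, 0.2]
opening: 0.0226
gripper_force: 0.0
```

Call:
drive_tool --plan '[{"xyz": [-0.0001,0.0057,0],"twist": 0.06,"hand": 0.53},{"xyz": [-0.0002,0.0057,0],"twist": 0.06,"hand": 0.53},{"xyz": [-0.0001,0.0057,0],"twist": 0.06,"hand": 0.53},{"xyz": [-0.0002,0.0057,0],"twist": 0.06,"hand": 0.53},{"xyz": [-0.0001,0.0057,0],"twist": 0.06,"hand": 0.53},{"xyz": [-0.0002,0.0057,0],"twist": 0.06,"hand": 0.53},{"xyz": [-0.0001,0.0057,0],"twist": 0.06,"hand": 0.53},{"xyz": [-0.0002,0.0057,0],"twist": 0.06,"hand": 0.53},{"xyz": [0,0,0],"twist": 0,"hand": 0.53}]'

```text
time: 6.82
eef_pos: [0.6583, 0.1445, 0.1786]
eef_rot: [-3.141, -0.0, 0.81]
wrist_force: [-0.0, 2.0, 0.6]
opening: 0.0227
gripper_force: 0.8
```

```bash
python3 -c "
from h import *
pol()"
```

```text
t 6.825 r 0.09485730217833635 ang 0.8064162703819029 yaw 0.8098874447338309 z 0.17857105975762214 Fx,Fy tool 1.4565148249300794 -1.4245025789414267
```

Call:
drive_tool --plan '[{"xyz": [-0.0001,0.0057,0],"twist": 0.06,"hand": 0.53},{"xyz": [-0.0002,0.0057,0],"twist": 0.06,"hand": 0.53},{"xyz": [-0.0001,0.0038,0],"twist": 0.04,"hand": 0.53},{"xyz": [-0.0001,0.0038,0],"twist": 0.04,"hand": 0.53},{"xyz": [0,0.0028,0],"twist": 0.03,"hand": 0.53},{"xyz": [0,0.0019,0],"twist": 0.02,"hand": 0.53},{"xyz": [0,0,0],"twist": 0,"hand": 0.53}]'

```text
time: 7.7
eef_pos: [0.6735, 0.1257, 0.1786]
eef_rot: [3.141, -0.0, 0.56]
wrist_force: [-0.3, -0.0, -1.1]
opening: 0.0224
gripper_force: 0.0
```

Call:
drive_tool --plan '[{"xyz": [0,0.0019,0],"twist": 0.02,"hand": 0.53},{"xyz": [0,0.0019,0],"twist": 0.02,"hand": 0.53},{"xyz": [0,0,0],"twist": 0,"hand": 0.53}]'

```text
time: 8.07
eef_pos: [0.6754, 0.1227, 0.1786]
eef_rot: [3.142, -0.0, 0.519]
wrist_force: [0.4, -0.2, -0.1]
opening: 0.0228
gripper_force: 0.0
```

```bash
python3 -c "
from h import *
pol()"
```

```text
t 8.075 r 0.09496108847245391 ang 0.5137087006721217 yaw 0.5192878279102657 z 0.17864188551405935 Fx,Fy tool 0.22710900484859714 0.3971532255017303
```

Call:
drive_tool --plan '[{"xyz": [0,0.0019,0],"twist": 0.02,"hand": 0.53},{"xyz": [0,0.0019,0],"twist": 0.02,"hand": 0.53},{"xyz": [0,0,0],"twist": 0,"hand": 0.53}]'

```text
time: 8.45
eef_pos: [0.6772, 0.1194, 0.1786]
eef_rot: [-3.142, -0.0, 0.479]
wrist_force: [-0.2, 0.0, 0.6]
opening: 0.0224
gripper_force: 0.0
```

Call:
drive_tool --plan '[{"xyz": [0,0.0015,0],"twist": 0.015,"hand": 0.53},{"xyz": [0,0,0],"twist": 0,"hand": 0.53}]'

```text
time: 8.7
eef_pos: [0.6779, 0.1182, 0.1786]
eef_rot: [-3.142, -0.0, 0.464]
wrist_force: [-0.3, -1.0, -1.2]
opening: 0.0219
gripper_force: 0.0
```

Call:
drive_tool --plan '[{"xyz": [0,0.001,0],"twist": 0.01,"hand": 0.53},{"xyz": [0,0,0],"twist": 0,"hand": 0.53}]'

```text
time: 8.95
eef_pos: [0.6783, 0.1173, 0.1786]
eef_rot: [-3.142, -0.0, 0.455]
wrist_force: [0.2, -0.3, -0.6]
opening: 0.0223
gripper_force: 0.0
```

Call:
drive_tool --plan '[{"xyz": [0,0.0015,0],"twist": 0.015,"hand": 0.53},{"xyz": [0,0,0],"twist": 0,"hand": 0.53}]'

```text
time: 9.2
eef_pos: [0.6785, 0.1167, 0.1786]
eef_rot: [-3.14, 0.0, 0.439]
wrist_force: [-2.3, 4.3, 0.6]
opening: 0.0224
gripper_force: 2.4
```

Call:
drive_tool --plan '[{"xyz": [0,0.001,0],"twist": 0.01,"hand": 0.53},{"xyz": [0,0,0],"twist": 0,"hand": 0.53}]'

```text
time: 9.45
eef_pos: [0.6785, 0.1165, 0.1785]
eef_rot: [-3.139, 0.001, 0.429]
wrist_force: [-5.0, 7.4, 1.4]
opening: 0.022
gripper_force: 4.4
```

Call:
drive_tool --plan '[{"xyz": [0,0.001,0],"twist": 0.01,"hand": 0.53},{"xyz": [0,0,0],"twist": 0,"hand": 0.53}]'

```text
time: 9.7
eef_pos: [0.6785, 0.1163, 0.1785]
eef_rot: [-3.138, 0.001, 0.42]
wrist_force: [-6.8, 11.2, 2.0]
opening: 0.0227
gripper_force: 6.4
```

The ring is at its hard stop: the tool stalls at 0.439 rad with 13 N, and 0.437 was predicted. Now I back off, aiming for the post at about 1.325 rad (tool about 1.37).

Call:
drive_tool --plan '[{"xyz": [0,-0.002,0],"twist": -0.02,"hand": 0.53},{"xyz": [-0.0001,-0.0038,0],"twist": -0.04,"hand": 0.53},{"xyz": [-0.0002,-0.0057,0],"twist": -0.06,"hand": 0.53},{"xyz": [-0.0001,-0.0057,0],"twist": -0.06,"hand": 0.53},{"xyz": [-0.0002,-0.0057,0],"twist": -0.06,"hand": 0.53},{"xyz": [-0.0002,-0.0057,0],"twist": -0.06,"hand": 0.53},{"xyz": [-0.0001,-0.0057,0],"twist": -0.06,"hand": 0.53},{"xyz": [-0.0002,-0.0057,0],"twist": -0.06,"hand": 0.53},{"xyz": [-0.0002,-0.0057,0],"twist": -0.06,"hand": 0.53},{"xyz": [-0.0001,-0.0057,0],"twist": -0.06,"hand": 0.53},{"xyz": [-0.0002,-0.0057,0],"twist": -0.06,"hand": 0.53},{"xyz": [0,0,0],"twist": 0,"hand": 0.53}]'

```text
time: 11.2
eef_pos: [0.6429, 0.1564, 0.1787]
eef_rot: [3.141, -0.0, 1.02]
wrist_force: [1.1, -0.3, -0.4]
opening: 0.0224
gripper_force: 0.6
```

```bash
python3 -c "
from h import *
pol()"
```

```text
t 11.2 r 0.09474438689154747 ang 1.012922719469451 yaw 1.0201033640884911 z 0.17873882282233866 Fx,Fy tool 0.31225202717529627 1.1486043224778293
```

Call:
drive_tool --plan '[{"xyz": [-0.0001,-0.0057,0],"twist": -0.06,"hand": 0.53},{"xyz": [-0.0002,-0.0057,0],"twist": -0.06,"hand": 0.53},{"xyz": [-0.0001,-0.0057,0],"twist": -0.06,"hand": 0.53},{"xyz": [-0.0001,-0.0038,0],"twist": -0.04,"hand": 0.53},{"xyz": [-0.0001,-0.0038,0],"twist": -0.04,"hand": 0.53},{"xyz": [0,-0.0038,0],"twist": -0.04,"hand": 0.53},{"xyz": [0,-0.0028,0],"twist": -0.03,"hand": 0.53},{"xyz": [0,0,0],"twist": 0,"hand": 0.53}]'

```text
time: 12.2
eef_pos: [0.6137, 0.1686, 0.1787]
eef_rot: [-3.141, -0.0, 1.35]
wrist_force: [0.4, -0.2, -0.9]
opening: 0.0226
gripper_force: 0.0
```

```bash
python3 -c "
from h import *
pol()"
```

```text
t 12.2 r 0.09497761922722472 ang 1.3478377697511357 yaw 1.350236893487914 z 0.17869722220002895 Fx,Fy tool -0.08945457179097342 0.4662933657017337
```

Call:
drive_tool --plan '[{"xyz": [0,0,0],"twist": 0,"hand": 0.2},{"xyz": [0,0,0],"twist": 0,"hand": 0},{"xyz": [0,0,-0.01],"twist": 0,"hand": 0},{"xyz": [0,0,-0.03],"twist": 0,"hand": 0},{"xyz": [0,0,-0.05],"twist": 0,"hand": 0},{"xyz": [0,0,-0.05],"twist": 0.1,"hand": 0},{"xyz": [0,0,0],"twist": 0.093,"hand": 0}]'

```text
time: 13.08
eef_pos: [0.6149, 0.1687, 0.3238]
eef_rot: [3.135, -0.004, 1.154]
wrist_force: [0.9, 1.3, -0.8]
opening: 0.0476
gripper_force: 0.0
```

Call:
drive_tool --plan '[{"xyz": [-0.025,0.003,0],"twist": 0,"hand": 0},{"xyz": [-0.045,0.006,0],"twist": 0,"hand": 0},{"xyz": [-0.045,0.006,0],"twist": 0,"hand": 0},{"xyz": [-0.045,0.006,0],"twist": 0,"hand": 0},{"xyz": [-0.045,0.006,0],"twist": 0,"hand": 0},{"xyz": [-0.045,0.006,0],"twist": 0,"hand": 0},{"xyz": [-0.045,0.006,0],"twist": 0,"hand": 0},{"xyz": [-0.045,0.006,0],"twist": 0,"hand": 0},{"xyz": [-0.045,0.006,0],"twist": 0,"hand": 0},{"xyz": [-0.045,0.006,0],"twist": 0,"hand": 0},{"xyz": [-0.045,0.005,0],"twist": 0,"hand": 0},{"xyz": [-0.0066,0,0],"twist": 0,"hand": 0}]'

```text
time: 14.58
eef_pos: [0.4751, -0.2999, 0.3182]
eef_rot: [-3.141, 0.0, 1.155]
wrist_force: [0.8, 1.2, -0.1]
opening: 0.0475
gripper_force: 0.0
```

Run:
```python
from h import *
T=cams.capture("top");S=cams.capture("scene")
ot=blobs(T,(3,150,120),(16,255,255),(180,180,225,250),3)
for c in ot:
    p=plane("top",[cen(c)],.204)[0,:2];d=p-AX;print(cen(c),p,np.linalg.norm(d),np.arctan2(d[1],d[0]))
s=status.get_obs();print(s["eef_pos"],s["eef_rot"],s["opening"])
cv2.imwrite("pics/s2.png",S);cv2.imwrite("pics/t2.png",T)
```

```text
[193.11711712 191.30630631] [0.61500196 0.16948046] 0.0961039730302879 1.3366005989262781
[ 0.475986   -0.29799723  0.31841066] [-3.14090588e+00 -3.26992827e-04  1.15590262e+00] 0.047790148329378626
```

View pics/t2.png

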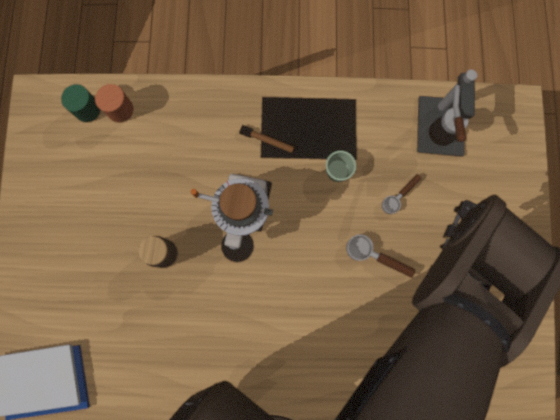

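The post is now at 1.337 rad, which is 5 clicks (1.033 against 1.047 rad) from its start at 2.370, so the ring is on click 4. In the top view the large portafilter has not moved: basket (360,247), handle end (412,272). Now I grip its handle.

Call:
drive_tool --plan '[{"xyz": [0,0,0.045],"twist": 0,"hand": 0},{"xyz": [0,0,0.05],"twist": 0,"hand": 0},{"xyz": [0,0,0.05],"twist": 0,"hand": 0},{"xyz": [0,0,0.05],"twist": 0,"hand": 0},{"xyz": [0,0,0.045],"twist": 0,"hand": 0},{"xyz": [0,0,0.03],"twist": 0,"hand": 0},{"xyz": [0,0,0.025],"twist": 0,"hand": 0},{"xyz": [0,0,0.014],"twist": 0,"hand": 0},{"xyz": [0,0,0],"twist": 0,"hand": 0}]'

```text
time: 15.8
eef_pos: [0.4769, -0.2966, 0.0093]
eef_rot: [-3.14, -0.0, 1.158]
wrist_force: [-0.3, 0.5, -0.3]
opening: 0.0481
gripper_force: 0.0
```

Call:
drive_tool --plan '[{"xyz": [0,0,0],"twist": 0,"hand": 0.4},{"xyz": [0,0,0],"twist": 0,"hand": 0.6},{"xyz": [0,0,0],"twist": 0,"hand": 1},{"xyz": [0,0,0],"twist": 0,"hand": 1},{"xyz": [0,0,0],"twist": 0,"hand": 1}]' --newtons 30

```text
time: 16.42
eef_pos: [0.4772, -0.2977, 0.0099]
eef_rot: [3.141, 0.0, 1.157]
wrist_force: [0.5, -0.9, 2.0]
opening: 0.0235
gripper_force: 30.0
```

Run:
```python
from h import *
T=cams.capture("top")
g=blobs(T,(0,0,60),(179,60,255),(342,225,378,265),40)
c,r=circ(plane("top",cv2.convexHull(g[0].astype(np.int32)).reshape(-1,2),.03));print(cen(g[0]),c,r)
s=status.get_obs();print(s["eef_pos"],s["eef_rot"],s["opening"],s["wrist_force"])
x0,y0=340,225
cv2.imwrite("pics/c3.png",cv2.resize(T[225:300,330:430],None,fx=6,fy=6,interpolation=cv2.INTER_CUBIC))
```

```text
[365.2616408  243.34146341] [ 0.51420242 -0.20707715] 0.034681387758446015
[ 0.47724527 -0.29770426  0.00984527] [3.14063413e+00 1.71663147e-04 1.15661684e+00] 0.023349186961629142 [ 0.88898648 -0.70717105  2.32002789]
```

View pics/c3.png

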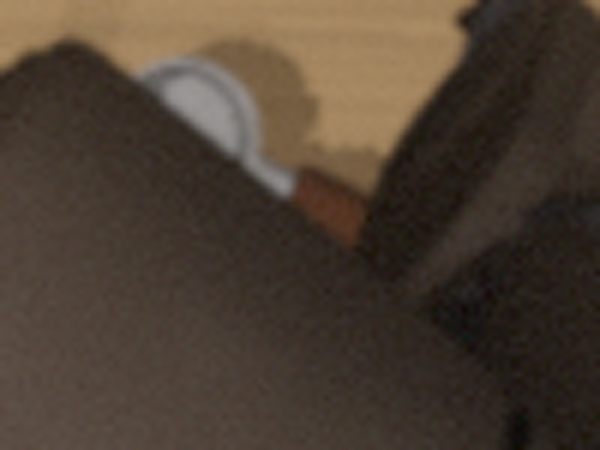

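Call:
drive_tool --plan '[{"xyz": [0.009,-0.0055,0],"twist": 0,"hand": 1},{"xyz": [0.0184,-0.0111,0],"twist": 0,"hand": 1},{"xyz": [0.0184,-0.0111,0],"twist": 0,"hand": 1},{"xyz": [0.0184,-0.0111,0],"twist": 0,"hand": 1},{"xyz": [0.0184,-0.0111,0],"twist": 0,"hand": 1},{"xyz": [0.0184,-0.0111,0],"twist": 0,"hand": 1},{"xyz": [0.0184,-0.0111,0],"twist": 0,"hand": 1},{"xyz": [0.0184,-0.0111,0],"twist": 0,"hand": 1},{"xyz": [0.009,-0.0055,0],"twist": 0,"hand": 1}]' --newtons 40

```text
time: 17.6
eef_pos: [0.4545, -0.1258, 0.0096]
eef_rot: [-3.141, -0.0, 1.158]
wrist_force: [0.5, -4.3, 3.2]
opening: 0.0231
gripper_force: 40.0
```

Call:
drive_tool --plan '[{"xyz": [0,0,0],"twist": 0.11,"hand": 1},{"xyz": [0,0,0],"twist": 0.11,"hand": 1},{"xyz": [0,0,0],"twist": 0.11,"hand": 1},{"xyz": [0,0,0],"twist": 0.11,"hand": 1},{"xyz": [0,0,0],"twist": 0.11,"hand": 1},{"xyz": [0,0,0],"twist": 0.107,"hand": 1},{"xyz": [0,0,0],"twist": 0,"hand": 1}]'

```text
time: 18.48
eef_pos: [0.4541, -0.1267, 0.0094]
eef_rot: [-3.14, 0.001, 0.501]
wrist_force: [-3.4, 0.3, 2.8]
opening: 0.0232
gripper_force: 39.9
```

Run:
```python
from h import *
T=cams.capture("top");S=cams.capture("scene")
s=status.get_obs();p=s["eef_pos"];y=s["eef_rot"][2];print(p,s["eef_rot"],s["opening"],s["wrist_force"])
b=p[:2]+.1*np.array([np.cos(y),np.sin(y)]);print("basket pred",b)
for n,im in(("top",T),("scene",S)):
    u=proj(n,[[*b,.03]])[0].astype(int);w=40;print(n,u)
    cr=cv2.resize(im[max(0,u[1]-w):u[1]+w,u[0]-w:u[0]+w],(395,395),interpolation=cv2.INTER_CUBIC)
    o=cr if n=="top" else np.hstack([o,cr])
cv2.imwrite("pics/c4.png",o)
cv2.imwrite("pics/t4.png",T);cv2.imwrite("pics/s4.png",S)
```

```text
[ 0.45424698 -0.1269447   0.00947392] [-3.14041246e+00  8.17809103e-04  5.02454968e-01] 0.02312928152957077 [-3.01110687  0.45207935  3.25615555]
basket pred [ 0.54188728 -0.07878685]
top [308 236]
scene [251 214]
```

View pics/c4.png

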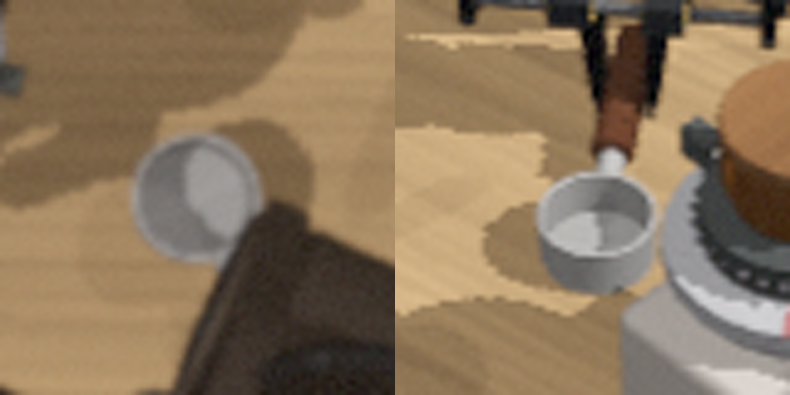

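The crop shows the basket upright and held. In the top half its rim centre is at crop (198,197), as predicted; in the scene half it is near (596,213), a few pixels off. I'll measure it in both views, then make the last approach.

```bash
cat >> h.py <<'E'
def rim(n,im,b,w=24):
    u=proj(n,[[*b,.03]])[0].astype(int)
    cs=blobs(im,(0,0,95),(179,45,255),(u[0]-w,u[1]-w,u[0]+w,u[1]+w),60)
    return u,cs
E
python3 - <<'E'
from h import *
np.set_printoptions(precision=4,suppress=True)
b=[.5419,-.0788]
T=cv2.imread("pics/t4.png");S=cv2.imread("pics/s4.png")
u,cs=rim("top",T,b);X=plane("top",cs[0],.03)[:,:2]
th=np.arctan2(*(X-b).T[::-1]);r=np.linalg.norm(X-b,axis=1)
for a in range(-180,180,30):
    k=(th>=np.radians(a))&(th<np.radians(a+30));print(a,k.sum(),r[k].mean() if k.any() else 0)
k=(r>.025)&(r<.037)&((th>np.radians(0))|(th<np.radians(-170)));print("top circ",circ(X[k]))
u,cs=rim("scene",S,b)
c=cs[0];print(c.min(0),c.max(0),u)
# rim upper half (far side) of silhouette in scene, on z=.03
top=np.array([c[c[:,0]==x][:,1].min() for x in range(c[:,0].min(),c[:,0].max()+1)]);xs=np.arange(c[:,0].min(),c[:,0].max()+1)
P=plane("scene",np.c_[xs,top],.03)[:,:2]
print(np.c_[xs,top,np.linalg.norm(P-b,axis=1)*1000].astype(int).tolist())
# left/right extremes and bottom edge at z=0
bot=np.array([c[c[:,0]==x][:,1].max() for x in xs]);Q=plane("scene",np.c_[xs,bot+1],0.)[:,:2];k=slice(4,-4)
print("bottom circ",circ(Q[k]), [round(float(x),3) for x in np.linalg.norm(Q-b,axis=1)])
E
```

```text
-180 8 0.028357207655736093
-150 5 0.02332515653635204
-120 5 0.023979536838039845
-90 6 0.02760811990989311
-60 6 0.03049394229710616
-30 7 0.03275851375285245
0 7 0.032534876306383985
30 6 0.03395092623550137
60 7 0.032515013444933565
90 7 0.031404146042917976
120 5 0.029353612925438265
150 6 0.027050426601647044
top circ (array([ 0.5447, -0.0758]), np.float64(0.029367013558897502))
[240 204] [274 237] [251 214]
[[240, 215, 28], [241, 213, 26], [242, 212, 25], [243, 211, 24], [244, 211, 22], [245, 210, 23], [246, 210, 21], [247, 209, 23], [248, 209, 22], [249, 209, 21], [250, 209, 20], [251, 208, 24], [252, 205, 35], [253, 204, 38], [254, 204, 39], [255, 204, 39], [256, 205, 36], [257, 205, 37], [258, 210, 24], [259, 211, 23], [260, 211, 25], [261, 212, 26], [262, 213, 28], [263, 214, 30], [264, 219, 35], [265, 218, 36], [266, 215, 37], [267, 213, 40], [268, 212, 43], [269, 210, 48], [270, 209, 51], [271, 209, 54], [272, 208, 57], [273, 208, 60], [274, 226, 69]]
bottom circ (array([ 0.554 , -0.0454]), np.float64(0.02618366631056236)) [0.03, 0.03, 0.032, 0.032, 0.033, 0.035, 0.034, 0.036, 0.036, 0.035, 0.035, 0.035, 0.035, 0.039, 0.036, 0.036, 0.037, 0.054, 0.055, 0.055, 0.056, 0.057, 0.059, 0.06, 0.061, 0.062, 0.064, 0.065, 0.067, 0.069, 0.07, 0.072, 0.074, 0.076, 0.077]
```

The basket is about 4–5 mm farther out than predicted, at about (0.546, -0.077). I'll bring it in by way of a point in front of the foot.

Call:
drive_tool --plan '[{"xyz": [0.0012,-0.0095,0],"twist": 0,"hand": 1},{"xyz": [0.0023,-0.0191,0],"twist": 0,"hand": 1},{"xyz": [0.0023,-0.0191,0],"twist": 0,"hand": 1},{"xyz": [0.0023,-0.0191,0],"twist": 0,"hand": 1},{"xyz": [0.0023,-0.0191,0],"twist": 0,"hand": 1},{"xyz": [0.0023,-0.0191,0],"twist": 0,"hand": 1},{"xyz": [0.0011,-0.0095,0],"twist": 0,"hand": 1},{"xyz": [0,0,0],"twist": 0,"hand": 1}]'

```text
time: 19.58
eef_pos: [0.4114, -0.0194, 0.0096]
eef_rot: [-3.141, 0.001, 0.502]
wrist_force: [0.1, 3.9, 2.0]
opening: 0.0228
gripper_force: 39.9
```

Call:
drive_tool --plan '[{"xyz": [0.0075,-0.0077,0],"twist": 0,"hand": 1},{"xyz": [0.0075,-0.0077,0],"twist": 0,"hand": 1},{"xyz": [0.0075,-0.0077,0],"twist": 0,"hand": 1},{"xyz": [0.0075,-0.0077,0],"twist": 0,"hand": 1},{"xyz": [0.0075,-0.0077,0],"twist": 0,"hand": 1},{"xyz": [0.0072,-0.0076,0],"twist": 0,"hand": 1},{"xyz": [0,0,0],"twist": 0,"hand": 1}]'

```text
time: 20.45
eef_pos: [0.4297, 0.0425, 0.0096]
eef_rot: [3.141, -0.001, 0.501]
wrist_force: [1.9, 2.7, 1.3]
opening: 0.0233
gripper_force: 39.9
```

Run:
```python
from h import *
T=cams.capture("top");S=cams.capture("scene")
s=status.get_obs();p=s["eef_pos"];y=s["eef_rot"][2];print(p,s["eef_rot"],s["opening"],s["wrist_force"])
b=p[:2]+.1045*np.array([np.cos(y),np.sin(y)]);print("basket pred",b)
t=np.linspace(0,2*np.pi,60)
for n,im in(("top",T),("scene",S)):
    cv2.imwrite(f"pics/{n}5.png",im)
    u=proj(n,[[.52,.092,.03]])[0].astype(int);w=40;k=395/80
    cr=cv2.resize(im[u[1]-w:u[1]+w,u[0]-w:u[0]+w],(395,395),interpolation=cv2.INTER_CUBIC)
    q=((proj(n,[[.5194+.031*np.cos(a),.0918+.031*np.sin(a),.03] for a in t])-u+w+.5)*k)
    for a in q: cv2.circle(cr,tuple(int(v) for v in a),1,(0,255,0),-1)
    o=cr if n=="top" else np.hstack([o,cr])
cv2.imwrite("pics/c5.png",o)
```

```text
[0.42949348 0.04196213 0.00962053] [ 3.14132715e+00 -7.03089661e-04  5.00832207e-01] 0.023112815815513995 [1.86489523 3.76793778 1.2645419 ]
basket pred [0.52115913 0.0921384 ]
```

View pics/c5.png

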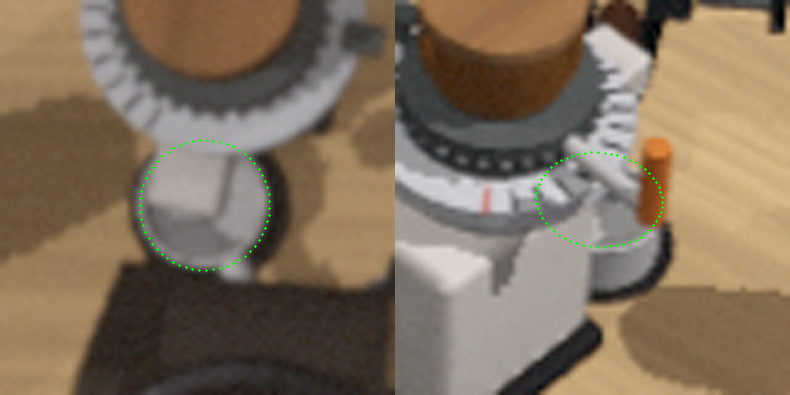

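In the top half of the crop, the basket's rim fills the circle drawn for the spout axis (centre (205,205)). It also sits consistently on the mat in the scene half, and the predicted offset is under 3 mm. Now I release and lift.

Call:
drive_tool --plan '[{"xyz": [0,0,0],"twist": 0,"hand": 0.35},{"xyz": [0,0,0],"twist": 0,"hand": 0.1},{"xyz": [0,0,0],"twist": 0,"hand": 0},{"xyz": [0,0,0],"twist": 0,"hand": 0},{"xyz": [0,0,-0.02],"twist": 0,"hand": 0},{"xyz": [0,0,-0.03],"twist": 0,"hand": 0},{"xyz": [0,0,-0.045],"twist": 0,"hand": 0},{"xyz": [0,0,-0.045],"twist": 0,"hand": 0},{"xyz": [0,0,-0.045],"twist": 0,"hand": 0},{"xyz": [0,0,-0.045],"twist": 0,"hand": 0}]'

```text
time: 21.8
eef_pos: [0.4288, 0.0416, 0.2412]
eef_rot: [3.142, -0.0, 0.5]
wrist_force: [0.5, 0.2, -0.6]
opening: 0.0478
gripper_force: 0.0
```

Call:
drive_tool --plan '[{"xyz": [0,0.05,0],"twist": 0,"hand": 0},{"xyz": [0,0.06,0],"twist": 0,"hand": 0},{"xyz": [0,0.06,0],"twist": 0,"hand": 0},{"xyz": [0,0.06,0],"twist": 0,"hand": 0},{"xyz": [0,0.06,0],"twist": 0,"hand": 0},{"xyz": [0,0.05,0],"twist": 0,"hand": 0},{"xyz": [0,0,0],"twist": 0,"hand": 0}]'

```text
time: 22.68
eef_pos: [0.5926, -0.2595, 0.2383]
eef_rot: [-3.141, 0.001, 0.497]
wrist_force: [-0.4, 0.2, 0.1]
opening: 0.0475
gripper_force: 0.0
```

Run:
```python
from h import *
T=cams.capture("top");S=cams.capture("scene")
c=blobs(T,(3,150,120),(16,255,255),(180,180,225,250),3)[0]
p=plane("top",[cen(c)],.204)[0,:2]-AX;print("post ang",np.arctan2(p[1],p[0]),"want ~1.325")
t=np.linspace(0,2*np.pi,60)
for n,im in(("top",T),("scene",S)):
    u=proj(n,[[.5194,.0918,.03]])[0].astype(int);w=40;k=395/80
    cr=cv2.resize(im[u[1]-w:u[1]+w,u[0]-w:u[0]+w],(395,395),interpolation=cv2.INTER_CUBIC)
    q=((proj(n,[[.5194+.031*np.cos(a),.0918+.031*np.sin(a),.03] for a in t])-u+w+.5)*k)
    for a in q: cv2.circle(cr,tuple(int(v) for v in a),1,(0,255,0),-1)
    o=cr if n=="top" else np.hstack([o,cr])
cv2.imwrite("pics/c6.png",o)
```

```text
post ang 1.3380209772918426 want ~1.325
```

View pics/c6.png

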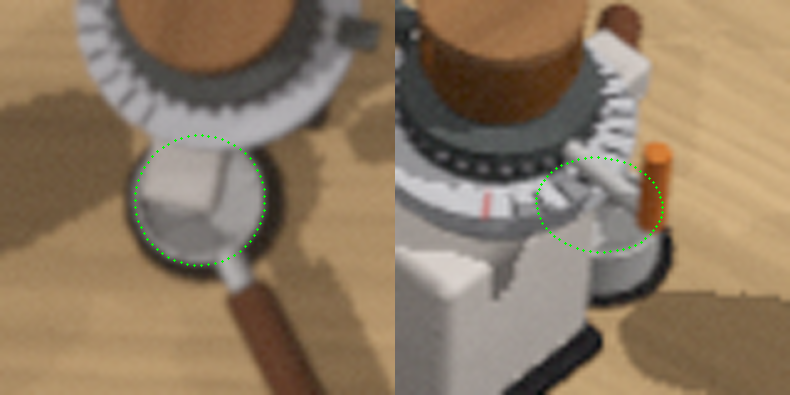

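The top half shows the basket rim on the target circle centred at (200,200), concentric with the mat (edges at crop x 127 and 283). The portafilter is released, and the post is still on click 4.

```bash
python3 -c "
from plant import job_done
print(job_done())"
```

```text
the job is handed in; nothing more can be done
None
```

The job is handed in at about 23 s. I turned the ring to burr touch (13 N at the stop) and backed it off to click 4, then set the large portafilter down and released it on the mat, its basket within about 3 mm of the spout axis; the cup and jar were not touched.

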